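# Hang the bean scoop on the free rail hook and tug-test it

## Task

Pick up the upright-handled bean scoop and hang it by the loop at its top on the one empty hook of the rail behind it. Before you let go, tug it gently straight down, a steady pull of half to one kilo for about a second, to be sure the hook has it (haul harder than a kilo and a half and the wire hook bends), then let go and leave it hanging still, with the other things undisturbed.

Things in the scene. Friction and masses are not known exactly. Their poses are not given: they have to be found in the camera images.
- scoop_grip (a point): Point on the scoop's handle to grip, mid width and thickness, 132 mm above the cup's bottom, 14 mm below the handle's top. Axes as the scoop. Pinched here across its width (along y), the hook can pass between the fingers.
- scoop_eye (a point): Centre of the hole of the scoop's loop, 24 mm straight above the grip point. The loop lies in the scoop's y-z plane, of 4 mm wire; the hole is 14 mm wide (12 at its foot) and reaches 8.5 mm above and 10 mm below this point. The hole's axis is the scoop's x; the hook may pass through it either way.
- hook_mid (a point): Point where the empty hook's seat lies, but for its height. The 5 mm wire runs level from a slotted black clip (face 41 mm from here in the hook's +x) past here in -x, and from 3 mm beyond curves up to a tip 14 mm in -x and 8 mm above its level run. Its end is clamped in the slot anywhere from 5 mm above to 5 mm below this point's height, which is not reported: feel for it. y along the rail, z up.
- scoop: The bean scoop (about 130 g): steel cup 52 mm across, 40 mm high, standing on its flat bottom; a steel strap rises from its -x rim to a brass collar (34 mm across, 99 to 109 mm up); above it an upright dark wooden handle (24 mm wide along y, 109 to 146 mm up; 16 thick along x, its top 10 mm only 6), on top a closed wire loop up to 169 mm. Origin: centre of the cup's bottom, z up along the handle.
- hook: The empty hook: clip and wire, fixed on the rail, rigid; it bends for good above 15 N. Origin and axes as hook_mid. A scoop hung on it has its loop's hole centre 6 mm below the centre of the wire. The rail's three hooks are spaced 110 mm; nothing on the rail stands more than 16 mm above hook_mid.
- rail: The fixed steel rail, 12 mm thick, 420 mm long, on two 16 mm posts 200 mm either side of its middle; origin at its middle, at the height of hook_mid and 50 mm behind it; y along it.
- spoon: Cupping spoon hanging on another hook, 160 mm long, 46 mm wide; origin at the hole of its loop. Leave alone.
- strainer: Small round strainer with a black handle hanging on another hook, 130 mm long, 60 mm wide; origin at the hole of its loop. Leave alone.
- glass_a: Empty cupping glass, 76 mm across, 85 mm high, standing on the table at the left; origin at the centre of its underside. Leave alone.
- glass_b: A second such glass at the left.
- glass_c: A third such glass, at the right.
- bean_jar: Closed jar of dark beans, 72 mm across, 100 mm high, at the right; origin under its centre. Leave alone.
- tamper: Wooden-handled coffee tamper, 58 mm across, 78 mm high, at the left; origin under its centre. Leave alone.

How it is judged:
By the outcome, as a careful person would: the job done as asked, in the order asked, and still so for the second after the job is handed in, with the robot touching nothing.
It also fails if it takes over 54 s, if anything falls off the work surface, if the arm or the gripper's body presses on something with over 40 N, if the wrist force passes 120 N, or if a joint passes its speed limit or range.

## Robot

A 6-joint arm with a two-finger parallel gripper is mounted at the origin on the work surface. World frame = base frame: x ahead of the robot, y to its left, z up, the work surface at z = 0. Lengths are in m, angles in rad, forces in N, time in s.
With the tool pointing down it reaches from about 0.3 to 0.825 m from the base axis. Payload 5.4 kg.
Tool frame: the origin (TCP) lies midway between the tips of the shut fingers; the grasp point (between the pads) lies 19 mm behind it; z points along the fingers, y is the direction in which the jaws open and shut (so a half turn about z gives the same grasp; the last joint's range is limited). The gripper opens to 92 mm and grips with 3 to 60 N. Pads are 20 mm wide; open, the fingers measure 128 mm over their backs; the gripper's body (75 mm by 189 mm) begins 69 mm behind the grasp point.
Start: joints at [-1.346, 0.158, 1.597, -0, 1.386, -0.21], TCP at [0.242, -0.521, 0.175] pointing down, gripper open.
Joint ranges: [-2.91, 2.91], [-0.94, 2.29], [0.18, 2.7], [-1.29, 4.43], [0.17, 2.64], [-3, 3]. Speed limits (rad/s): [2.57, 2.57, 3.14, 3.14, 3.14, 3.14].

## Interface

Orientations are given as a 3x3 rotation matrix whose columns are the frame's x, y, z axes.
In Python, from bench import manip gives the robot as it stands.
- The arm moves only by the tool apply_moves, never from a script. Its argument "rows" is a list that holds one entry, the list of rows, each a list of 7 numbers: the finger opening in m, from 0 to 0.0919, then the shift along the tool's x, y, z in m, then the turn, a rotation vector about the tool's x, y, z in rad. In form: [[[claw, dx, dy, dz, wx, wy, wz], ...]]. A call has 1 to 10 rows; each row is the pose to reach, as a shift and turn from the pose commanded when the call began, along the tool's axes at that moment; what a row does not reach only later rows make up. A row lasts 1/12 s, in which the tool goes at most 41.7 mm and 7.16 degrees, less where a joint would pass 70% of its speed; a pose out of reach is approached as far as the arm can. A call with a gripper value outside its range is refused whole. The fingers move at their own pace and stop on an object; "squeeze" is the grip in N (left out, the last holds). Time passes only in rows, so rows that repeat a pose let the fingers close. It gives the time, the measured TCP pose, the force and the opening at its end, in the units of the state.
- manip.observe(): the state, without advancing time (a new reading comes with each control period).
- manip.snapshot(name): name is "side" or "top"; returns the picture (384x512x3 uint8, red, green, blue); there is no depth.
- manip.get_calibration(name): a dict with "intrinsics" (3x3 intrinsics, pixels), "eye" and "attitude" of the camera in the world. Camera axes: x right, y down, z forward; pixel columns grow to the right and rows downward; lengths in m; the calibration is good to about 2 mm. A picture is of the moment at which its call begins. get_calibration takes no time and is no camera call.
- manip.job_done(): hands the job in, once; it reports no verdict.
The state is a dict: "clock": time; "q": joint angles; "joint_vel": joint speeds; "effort": joint torques, N m; "eef_pos": TCP position; "eef_rot": TCP orientation; "contact_force": force on the tool from outside, world axes, zero at the start; "ft_torque": the same for the moment, N m; "finger_gap": opening from 0.0 (shut) to 1.0 (fully open).
Only numpy, scipy, OpenCV 4.12 (cv2) and the standard library are available. Lean on these libraries where they do the work, as an engineer would, in place of code of your own. Each camera call takes 0.05 s, during which the arm holds its last target. There are 200 camera calls.

## Working session

There is one attempt and no reset: what is moved stays moved. The work goes in short steps, Python scripts to look and compute and a tool call to move; the robot and the scene stay as the last step left them, time stands still between calls to the robot, and variables do not carry over. Pictures are saved under pics/ and viewed, about 8 in all and at most 12, crops included, and the job is handed in when it is done.

Besides the shell and the picture viewer there is one more tool, called by a JSON object that holds its "fn" and its "kwargs", one argument or row to a line. apply_moves: Moves the arm, as the interface text tells. Its arguments: {"type":"object","properties":{"rows":{"type":"array"},"squeeze":{"type":"number"}},"required":["rows"]}

```bash
mkdir -p pics; cat > h.py <<'E'
import numpy as np, cv2
from bench import manip
def snap(n,f=None,crop=None,s=1):
    im=manip.snapshot(n)[:,:,::-1].copy()
    if f:
        o=im
        if crop: x0,y0,x1,y1=crop; o=im[y0:y1,x0:x1]
        cv2.imwrite('pics/'+f,cv2.resize(o,None,fx=s,fy=s,interpolation=cv2.INTER_CUBIC))
    return im
def cam(n):
    c=manip.get_calibration(n); return np.array(c['intrinsics']),np.array(c['eye']),np.array(c['attitude'])
def ray(n,u,v):
    K,e,R=cam(n); d=R@np.linalg.inv(K)@[u,v,1]; return e,d/np.linalg.norm(d)
def plane(n,u,v,z):
    e,d=ray(n,u,v); return e+d*(z-e[2])/d[2]
def tri(a,b):
    (e,d),(f,g)=ray('side',*a),ray('top',*b)
    s=np.linalg.lstsq(np.c_[d,-g],f-e,rcond=None)[0]
    p,q=e+d*s[0],f+g*s[1]; return (p+q)/2,np.linalg.norm(p-q)
def proj(n,p):
    K,e,R=cam(n); q=K@R.T@(np.array(p)-e); return q[:2]/q[2]
E
python3 - <<'E'
from h import *
np.set_printoptions(precision=4,suppress=True)
a=snap('side');b=snap('top')
cv2.imwrite('pics/side0.png',a);cv2.imwrite('pics/top0.png',b)
cv2.imwrite('pics/both.png',np.vstack([a,b])) if 0 else None
for n in('side','top'):print(n,*cam(n))
print(manip.observe())
E
```

```text
side [[499.0574   0.     258.06  ]
 [  0.     499.0574 194.5631]
 [  0.       0.       1.    ]] [0.0558 1.1268 0.8614] [[-0.9246 -0.194   0.3279]
 [-0.381   0.4618 -0.801 ]
 [ 0.004  -0.8655 -0.5009]]
top [[464.8296   0.     261.8569]
 [  0.     464.8296 196.5477]
 [  0.       0.       1.    ]] [0.3296 0.0131 1.4991] [[-0.0186 -0.9908  0.1339]
 [-0.9998  0.0192  0.0031]
 [-0.0056 -0.1338 -0.991 ]]
{'clock': 0.1, 'q': array([-1.3461,  0.159 ,  1.5981,  0.    ,  1.3862, -0.2101]), 'joint_vel': array([ 0.0001, -0.001 , -0.0023,  0.001 ,  0.0005, -0.0007]), 'effort': array([  0.0007, -38.6503, -32.296 ,   0.0703,   0.034 ,  -0.    ]), 'eef_pos': array([ 0.2421, -0.5209,  0.1741]), 'eef_rot': array([[ 0.907 ,  0.4212, -0.0003],
       [ 0.4212, -0.907 ,  0.0017],
       [ 0.0004, -0.0016, -1.    ]]), 'contact_force': array([-0.0477, -0.4076,  0.2035]), 'ft_torque': array([-0.0005,  0.0091,  0.012 ]), 'finger_gap': 1.0001705102785696}
```

View pics/side0.png

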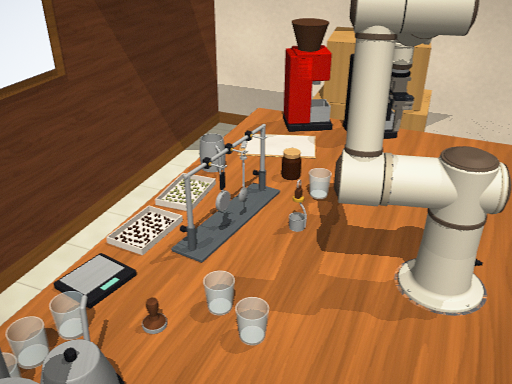

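View pics/top0.png

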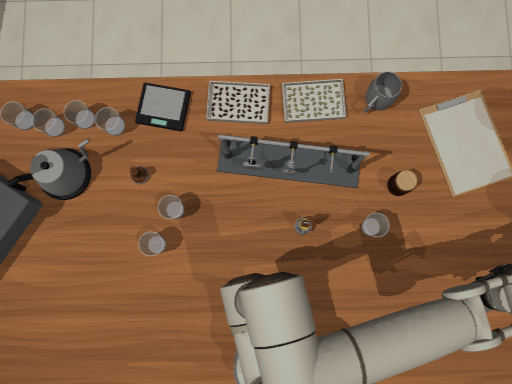

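Side: the scoop is at about (297,205), with the rail from (190,170) to (265,130). Top: the hooks are at about (253,150), (292,153) and (333,155), and the scoop at (304,226). I'll zoom in next.

```bash
python3 - <<'E'
from h import *
a=cv2.imread('pics/side0.png')[110:260,170:320];b=cv2.imread('pics/top0.png')[125:245,215:375]
f=lambda i,w,h:cv2.resize(i,(w,h),interpolation=cv2.INTER_CUBIC)
cv2.imwrite('pics/za.png',f(a,600,600));cv2.imwrite('pics/zb.png',f(b,800,600))
E
```

```text
(no output)
```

View pics/za.png

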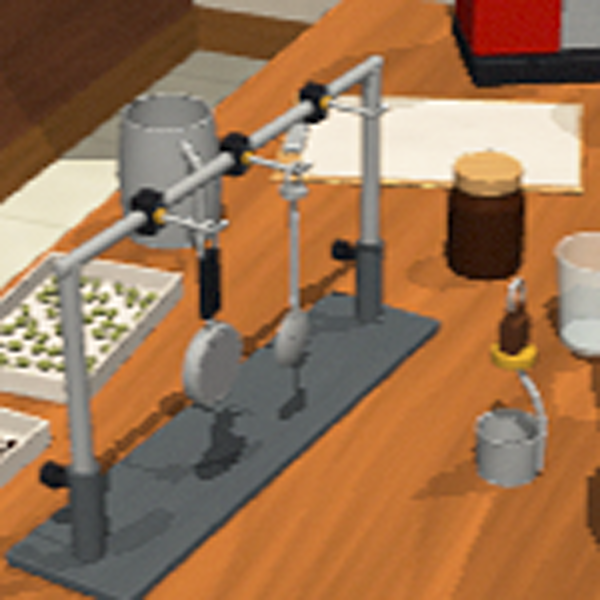

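View pics/zb.png

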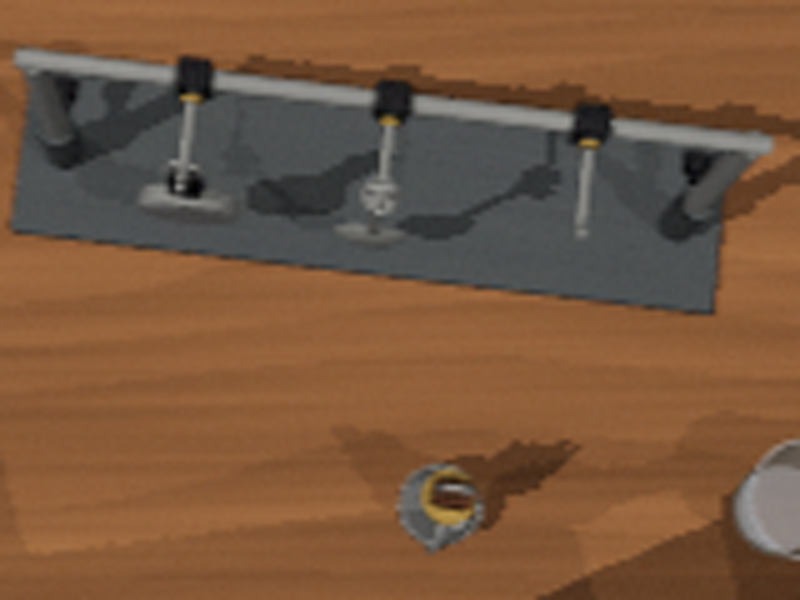

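The empty hook is the rightmost one in the top view: clip at zoomed (592,122), tip at (581,235). The scoop's collar is at zoomed side (513,355) and zoomed top (452,497), with the strap toward -x.

```bash
cat >> h.py <<'E'
S=lambda u,v:((u+.5)/4-.5+170,(v+.5)/4-.5+110)
T=lambda u,v:((u+.5)/5-.5+215,(v+.5)/5-.5+125)
E
python3 - <<'E'
from h import *
np.set_printoptions(precision=4,suppress=True)
P={}
for k,a,b in [('railL',(65,262),(18,58)),('railR',(378,65),(770,145)),('clipL',(147,211),(193,78)),('clipM',(235,154),(393,101)),('clipR',(313,102),(592,122)),('tip',(410,106),(581,235)),('collar',(513,355),(452,495)),('looptop',(517,282),(456,488))]:
    P[k],e=tri(S(*a),T(*b));print(k,P[k],e)
m=(P['railL']+P['railR'])/2;d=P['railL']-P['railR'];print('len',np.linalg.norm(d[:2]),'yaw',np.degrees(np.arctan2(-d[0],d[1])))
# top-only: wire at rail height, scoop
b=cv2.imread('pics/top0.png')
z=P['railL'][2]/2+P['railR'][2]/2
for q in[(587,150),(581,232)]:print('wire',plane('top',*T(*q),z))
# collar colour mask
for n in('side','top'):
    im=cv2.imread(f'pics/{n}0.png');h=cv2.cvtColor(im,cv2.COLOR_BGR2HSV)
    x0,y0,x1,y1=(285,175,312,235) if n=='side' else (290,212,318,240)
    mk=cv2.inRange(h,(18,120,110),(32,255,255));mm=mk*0;mm[y0:y1,x0:x1]=mk[y0:y1,x0:x1]
    ys,xs=np.nonzero(mm);print(n,len(xs),xs.min(),xs.max(),ys.min(),ys.max(),xs.mean(),ys.mean())
    if n=='side':s=((xs.min()+xs.max())/2,(ys.min()+ys.max())/2)
    else:t=((xs.min()+xs.max())/2,(ys.min()+ys.max())/2);print('collar at z.107',plane('top',*t,.107))
print(tri(s,t))
print('cup',plane('top',*T(437,512),.035))
# loop ends in top view at z~.16
A,B=plane('top',*T(435,488),.16),plane('top',*T(475,496),.16);print('loop ends',A,B)
E
```

```text
railL [0.667  0.1336 0.2534] 0.001934395481539393
railR [ 0.6122 -0.2796  0.2439] 0.0014008311792847766
clipL [0.656  0.0379 0.2485] 0.00010093801849153461
clipM [ 0.641  -0.0721  0.2475] 0.00019436156666556394
clipR [ 0.6266 -0.1813  0.2479] 0.0005355795526488627
tip [ 0.5525 -0.1732  0.2618] 0.01776335630628678
collar [ 0.4336 -0.1107  0.1033] 0.0001008026210269027
looptop [ 0.4326 -0.1075  0.1673] 0.0004942601122581773
len 0.4168039775819457 yaw -7.553526993901185
wire [ 0.611  -0.1778  0.2486]
wire [ 0.5653 -0.1727  0.2486]
side 52 293 303 196 202 298.1730769230769 199.03846153846155
top 41 299 309 219 229 303.2926829268293 224.78048780487805
collar at z.107 [ 0.4322 -0.1073  0.107 ]
(array([ 0.4323, -0.1077,  0.1031]), np.float64(0.0003707336509633136))
cup [ 0.4282 -0.107   0.035 ]
loop ends [ 0.4336 -0.096   0.16  ] [ 0.4286 -0.1189  0.16  ]
```

{"fn": "apply_moves", "kwargs": {
  "rows": [
    [[0.0919, 0, 0, -0.04, 0, 0, 0], [0.0919, 0, 0, -0.08, 0, 0, 0.1], [0.0919, 0.346, -0.295, -0.08, 0, 0, 0.637], [0.0919, 0.346, -0.295, -0.08, 0, 0, 0.637], [0.0919, 0.346, -0.295, -0.08, 0, 0, 0.637], [0.0919, 0.346, -0.295, -0.08, 0, 0, 0.637], [0.0919, 0.346, -0.295, -0.08, 0, 0, 0.637], [0.0919, 0.346, -0.295, -0.08, 0, 0, 0.637], [0.0919, 0.346, -0.295, -0.08, 0, 0, 0.637], [0.0919, 0.346, -0.295, -0.08, 0, 0, 0.637]]
  ]
}}

```text
clock: 0.93
eef_pos: [0.3806, -0.218, 0.2547]
eef_rot: [[0.98, -0.201, -0.0], [-0.201, -0.98, 0.0], [-0.0, -0.0, -1.0]]
contact_force: [0.0, -0.5, 0.4]
finger_gap: 1.001
```

```bash
cat >> h.py <<'E'
def st():
    s=manip.observe();print('t',s['clock'],'p',np.round(s['eef_pos'],4),'gap mm',round(s['finger_gap']*91.9,1),'F',np.round(s['contact_force'],2),'M',np.round(s['ft_torque'],2));return s
def to(p,yaw=None):
    """tool shift to world TCP p; tool-y to world angle yaw (deg)"""
    s=st();R=np.array(s['eef_rot']);print('shift',np.round(R.T@(np.array(p)-s['eef_pos']),4))
    a=np.degrees(np.arctan2(R[1,1],R[0,1]));print('yang',round(a,2),'tilt',np.round(R[:2,2],4))
    if yaw is not None:print('wz',round(-np.radians(yaw-a),4))
E
python3 -c "
from h import *
to([.4323,-.1077,.25],-101)"
```

```text
t 0.9333 p [ 0.3806 -0.218   0.2547] gap mm 92.0 F [ 0.   -0.51  0.37] M [ 0.02 -0.03 -0.01]
shift [ 0.0284 -0.1184  0.0047]
yang -101.62 tilt [-0.0001  0.0003]
wz -0.0108
```

{"fn": "apply_moves", "kwargs": {
  "rows": [
    [[0.0919, 0.028, -0.118, 0.0, 0, 0, 0], [0.0919, 0.028, -0.118, 0.0, 0, 0, 0], [0.0919, 0.028, -0.118, 0.0, 0, 0, 0], [0.0919, 0.028, -0.118, 0.0, 0, 0, 0], [0.0919, 0.028, -0.118, 0.04, 0, 0, 0], [0.08, 0.028, -0.118, 0.08, 0, 0, 0], [0.06, 0.028, -0.118, 0.11, 0, 0, 0], [0.06, 0.028, -0.118, 0.13, 0, 0, 0], [0.06, 0.028, -0.118, 0.141, 0, 0, 0], [0.06, 0.028, -0.118, 0.141, 0, 0, 0]]
  ]
}}

```text
clock: 1.77
eef_pos: [0.4295, -0.1094, 0.1113]
eef_rot: [[0.98, -0.201, -0.005], [-0.201, -0.98, 0.003], [-0.005, -0.002, -1.0]]
contact_force: [-0.3, 0.0, 0.2]
finger_gap: 0.667
```

```bash
python3 -c "
from h import *
to([.4323,-.1077,.113],-101)
snap('side','g1.png',(240,130,360,250),5)"
```

```text
t 1.7667 p [ 0.4295 -0.1094  0.1113] gap mm 61.3 F [-0.33  0.05  0.23] M [ 0.06 -0.   -0.01]
shift [ 0.0024 -0.0023 -0.0017]
yang -101.62 tilt [-0.0049  0.0026]
wz -0.0108
```

View pics/g1.png

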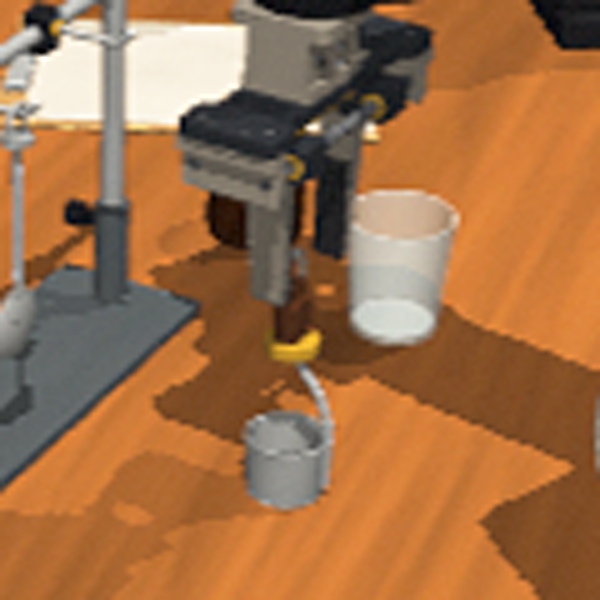

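The fingers straddle the handle, with the collar at zoomed (295,348) just below the near fingertip. I'll close now.

{"fn": "apply_moves", "kwargs": {
  "rows": [
    [[0.06, 0.001, 0, -0.001, 0, 0, 0], [0.03, 0.001, 0, -0.001, 0, 0, 0], [0.015, 0.001, 0, -0.001, 0, 0, 0], [0.015, 0.001, 0, -0.001, 0, 0, 0], [0.015, 0.001, 0, -0.001, 0, 0, 0], [0.015, 0.001, 0, -0.001, 0, 0, 0], [0.015, 0.001, 0, -0.001, 0, 0, 0]]
  ],
  "squeeze": 10
}}

```text
clock: 2.4
eef_pos: [0.4326, -0.1103, 0.1152]
eef_rot: [[0.98, -0.201, 0.0], [-0.201, -0.98, -0.0], [0.0, 0.0, -1.0]]
contact_force: [-0.9, 0.1, 0.7]
finger_gap: 0.242
```

{"fn": "apply_moves", "kwargs": {
  "rows": [
    [[0.01, 0, 0, 0, 0, 0, 0], [0.01, 0, 0, 0, 0, 0, 0], [0.01, 0, 0, 0, 0, 0, 0], [0.01, 0, 0, 0, 0, 0, 0]]
  ],
  "squeeze": 30
}}

```text
clock: 2.73
eef_pos: [0.4327, -0.1102, 0.1151]
eef_rot: [[0.98, -0.201, 0.0], [-0.201, -0.98, 0.0], [0.0, -0.0, -1.0]]
contact_force: [0.5, 0.8, 2.5]
finger_gap: 0.203
```

```bash
python3 -c "
from h import *
to([.4323,-.1077,.113],-101)"
```

```text
t 2.7333 p [ 0.4327 -0.1102  0.1151] gap mm 18.7 F [0.5  0.77 2.55] M [ 0.11  0.03 -0.04]
shift [-0.0009 -0.0024  0.0021]
yang -101.59 tilt [0.0002 0.    ]
wz -0.0102
```

```bash
python3 -c "
from h import *
st()
a=snap('side')[150:240,255:345];b=snap('top')[190:250,270:345]
f=lambda i,w,h:cv2.resize(i,(w,h),interpolation=cv2.INTER_CUBIC)
cv2.imwrite('pics/g2.png',np.hstack([f(a,400,400),f(b,400,320+80)]))"
```

```text
t 2.7333 p [ 0.4327 -0.1102  0.1151] gap mm 18.7 F [0.5  0.77 2.55] M [ 0.11  0.03 -0.04]
```

View pics/g2.png

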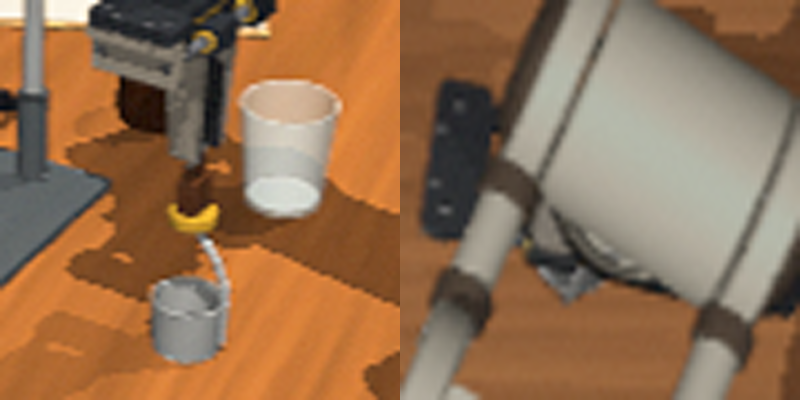

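{"fn": "apply_moves", "kwargs": {
  "rows": [
    [[0.01, 0, 0, 0, 0, 0, 0], [0.01, 0, 0, 0, 0, 0, 0], [0.01, 0, 0, 0, 0, 0, 0]]
  ],
  "squeeze": 30
}}

```text
clock: 3.08
eef_pos: [0.4327, -0.1103, 0.1151]
eef_rot: [[0.98, -0.201, 0.0], [-0.201, -0.98, -0.0], [0.0, -0.0, -1.0]]
contact_force: [1.1, -0.2, 1.3]
finger_gap: 0.204
```

{"fn": "apply_moves", "kwargs": {
  "rows": [
    [[0.01, 0, 0, 0, 0, 0, 0], [0.01, 0, 0, 0, 0, 0, 0], [0.01, 0, 0, 0, 0, 0, 0]]
  ],
  "squeeze": 10
}}

```text
clock: 3.33
eef_pos: [0.4327, -0.1103, 0.1151]
eef_rot: [[0.98, -0.201, 0.0], [-0.201, -0.98, -0.0], [0.0, 0.0, -1.0]]
contact_force: [0.7, 0.4, 3.4]
finger_gap: 0.221
```

{"fn": "apply_moves", "kwargs": {
  "rows": [
    [[0.01, 0, 0, 0, 0, 0, 0], [0.01, 0, 0, 0, 0, 0, 0], [0.01, 0, 0, -0.005, 0, 0, 0], [0.01, 0, 0, -0.02, 0, 0, 0], [0.01, 0, 0, -0.04, 0, 0, -0.072], [0.01, 0, 0, -0.06, 0, 0, -0.072], [0.01, 0, 0, -0.06, 0, 0, -0.072], [0.01, 0, 0, -0.06, 0, 0, -0.072], [0.01, 0, 0, -0.06, 0, 0, -0.072]]
  ],
  "squeeze": 30
}}

```text
clock: 4.08
eef_pos: [0.4318, -0.1099, 0.1736]
eef_rot: [[0.992, -0.13, -0.002], [-0.13, -0.992, 0.001], [-0.002, -0.001, -1.0]]
contact_force: [-0.1, 0.3, -1.7]
finger_gap: 0.207
```

```bash
python3 -c "
from h import *
to([.5365,-.1700,.177],-97.5)
snap('side','g3.png',(230,110,350,230),5)"
```

```text
t 4.0833 p [ 0.4318 -0.1099  0.1736] gap mm 19.0 F [-0.1   0.26 -1.66] M [ 0.02  0.05 -0.03]
shift [ 0.1116  0.046  -0.0036]
yang -97.47 tilt [-0.0018  0.0009]
wz 0.0005
```

View pics/g3.png

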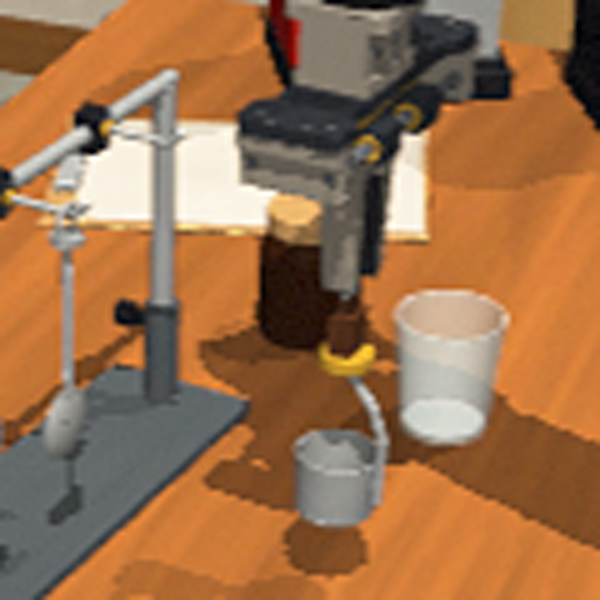

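```bash
python3 -c "
from h import *
s=st();p=s['eef_pos'];R=s['eef_rot'];im=cv2.imread('pics/g3.png')
for n,o in [('tcp',(0,0,0)),('nearfinger tip',(0,-.012,0)),('nearfinger outer',(0,-.03,0)),('handle top if ok',(0,0,-.033)),('collar if ok',(0,0,.009))]:
    q=proj('side',p+R@np.array(o));print(n,(q-[230,110])*5+2)
# collar height from measured pixel, at tcp x,y
e,d=ray('side',(346-2)/5+230,(357-2)/5+110)
t=((p-e)[:2]@d[:2])/(d[:2]@d[:2]);print('collar',e+d*t,'tcp',p)
"
```

```text
t 4.1333 p [ 0.4316 -0.1097  0.1733] gap mm 19.0 F [-0.56  0.08 -1.55] M [0.02 0.01 0.02]
tcp [349.28412296 342.22527737]
nearfinger tip [340.28473662 350.62984056]
nearfinger outer [326.57352329 363.43479798]
handle top if ok [351.7694277  291.78789099]
collar if ok [348.61602096 355.78390397]
collar [ 0.43296624 -0.10927798  0.16337878] tcp [ 0.43155857 -0.10970745  0.17328245]
```

```bash
python3 -c "
from h import *
im=cv2.imread('pics/g3.png')[80:420,220:460]
cv2.imwrite('pics/g3z.png',cv2.resize(im,None,fx=1.75,fy=1.75))"
```

```text
(no output)
```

View pics/g3z.png

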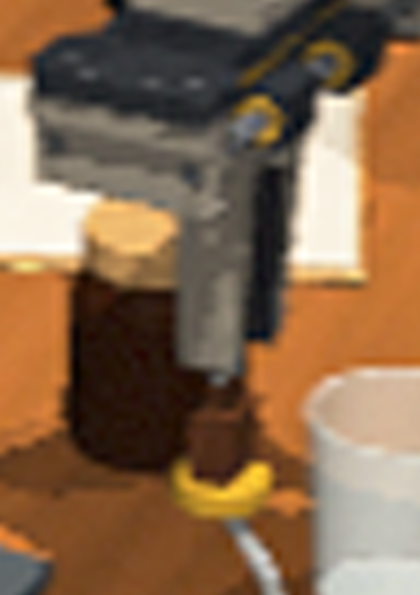

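The fingers' visible ends sit near the top of the handle, and the gap of 19 mm is less than the handle's 24 mm. So I'm holding the loop, and the real fingertips are higher than the reported TCP. I'll set the scoop down and regrip lower.

{"fn": "apply_moves", "kwargs": {
  "rows": [
    [[0.01, 0, 0, 0.03, 0, 0, 0], [0.01, 0, 0, 0.05, 0, 0, 0], [0.01, 0, 0, 0.057, 0, 0, 0], [0.01, 0, 0, 0.06, 0, 0, 0], [0.01, 0, 0, 0.06, 0, 0, 0], [0.01, 0, 0, 0.06, 0, 0, 0]]
  ]
}}

```text
clock: 4.63
eef_pos: [0.4324, -0.11, 0.1147]
eef_rot: [[0.992, -0.13, -0.001], [-0.13, -0.992, 0.001], [-0.001, -0.001, -1.0]]
contact_force: [0.1, 0.9, 1.2]
finger_gap: 0.209
```

{"fn": "apply_moves", "kwargs": {
  "rows": [
    [[0.034, 0, 0, 0, 0, 0, 0], [0.034, 0, 0, 0, 0, 0, 0], [0.034, 0, 0, 0, 0, 0, 0], [0.034, 0, 0, 0, 0, 0, 0], [0.034, 0, 0, 0.005, 0, 0, 0], [0.034, 0, 0, 0.01, 0, 0, 0], [0.034, 0, 0, 0.015, 0, 0, 0], [0.034, 0, 0, 0.015, 0, 0, 0]]
  ]
}}

```text
clock: 5.3
eef_pos: [0.4315, -0.1097, 0.0984]
eef_rot: [[0.992, -0.13, -0.002], [-0.13, -0.992, 0.001], [-0.003, -0.001, -1.0]]
contact_force: [0.3, 1.0, 0.3]
finger_gap: 0.373
```

```bash
python3 -c "
from h import *
st()
a=snap('side')[130:230,245:345];cv2.imwrite('pics/g4.png',cv2.resize(a,(600,600),interpolation=cv2.INTER_CUBIC))
"
```

```text
t 5.3 p [ 0.4315 -0.1097  0.0984] gap mm 34.3 F [0.33 0.99 0.33] M [ 0.05  0.01 -0.02]
```

View pics/g4.png

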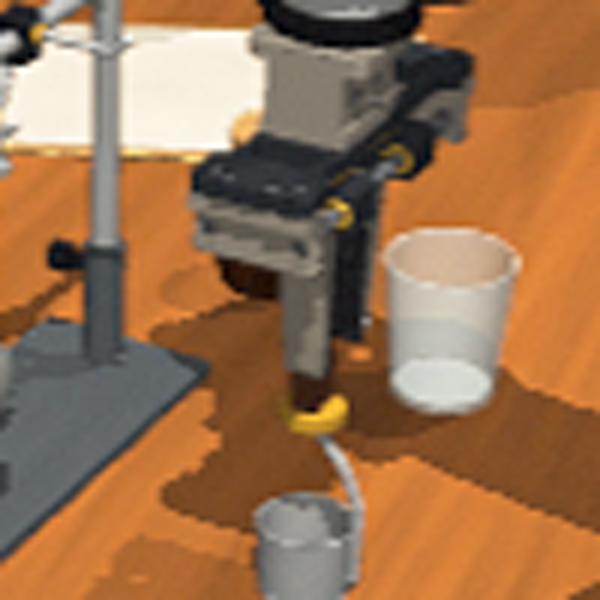

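The near fingertip at (305,375) is still about 25 mm too high above the collar (top at v≈400). I'll descend further with a narrower gap, feeling for the collar.

{"fn": "apply_moves", "kwargs": {
  "rows": [
    [[0.03, 0, 0, 0.005, 0, 0, 0], [0.03, 0, 0, 0.01, 0, 0, 0], [0.03, 0, 0, 0.015, 0, 0, 0], [0.03, 0, 0, 0.018, 0, 0, 0], [0.03, 0, 0, 0.018, 0, 0, 0], [0.03, 0, 0, 0.018, 0, 0, 0]]
  ]
}}

```text
clock: 5.85
eef_pos: [0.4324, -0.1102, 0.0818]
eef_rot: [[0.992, -0.13, -0.0], [-0.13, -0.992, 0.0], [-0.0, -0.0, -1.0]]
contact_force: [1.1, -0.1, -0.2]
finger_gap: 0.328
```

{"fn": "apply_moves", "kwargs": {
  "rows": [
    [[0.03, 0, 0, 0.001, 0, 0, 0], [0.03, 0, 0, 0.002, 0, 0, 0], [0.03, 0, 0, 0.003, 0, 0, 0], [0.03, 0, 0, 0.003, 0, 0, 0]]
  ]
}}

```text
clock: 6.18
eef_pos: [0.4325, -0.1102, 0.0789]
eef_rot: [[0.992, -0.13, -0.0], [-0.13, -0.992, 0.0], [-0.0, -0.0, -1.0]]
contact_force: [0.8, -0.1, 0.2]
finger_gap: 0.326
```

```bash
python3 -c "
from h import *
st()"
```

```text
t 6.1833 p [ 0.4325 -0.1102  0.0789] gap mm 30.0 F [ 0.77 -0.1   0.16] M [0.09 0.03 0.  ]
```

{"fn": "apply_moves", "kwargs": {
  "rows": [
    [[0.03, 0, 0, 0.001, 0, 0, 0], [0.03, 0, 0, 0.002, 0, 0, 0], [0.03, 0, 0, 0.003, 0, 0, 0], [0.03, 0, 0, 0.004, 0, 0, 0], [0.03, 0, 0, 0.004, 0, 0, 0]]
  ]
}}

```text
clock: 6.6
eef_pos: [0.4324, -0.1102, 0.0748]
eef_rot: [[0.992, -0.13, -0.0], [-0.13, -0.992, 0.0], [-0.0, -0.0, -1.0]]
contact_force: [0.5, -0.5, 0.3]
finger_gap: 0.327
```

{"fn": "apply_moves", "kwargs": {
  "rows": [
    [[0.03, 0, 0, 0.0005, 0, 0, 0], [0.03, 0, 0, 0.001, 0, 0, 0], [0.03, 0, 0, 0.0015, 0, 0, 0], [0.03, 0, 0, 0.0015, 0, 0, 0]]
  ]
}}

```text
clock: 6.93
eef_pos: [0.4325, -0.1102, 0.0734]
eef_rot: [[0.992, -0.13, -0.0], [-0.13, -0.992, 0.0], [-0.0, -0.0, -1.0]]
contact_force: [-0.4, 0.5, -0.7]
finger_gap: 0.326
```

```bash
python3 -c "
from h import *
st()
a=snap('side')[130:230,245:345];cv2.imwrite('pics/g5.png',cv2.resize(a,(600,600),interpolation=cv2.INTER_CUBIC))
"
```

```text
t 6.9333 p [ 0.4325 -0.1102  0.0734] gap mm 29.9 F [-0.4   0.5  -0.74] M [ 0.    0.04 -0.02]
```

View pics/g5.png

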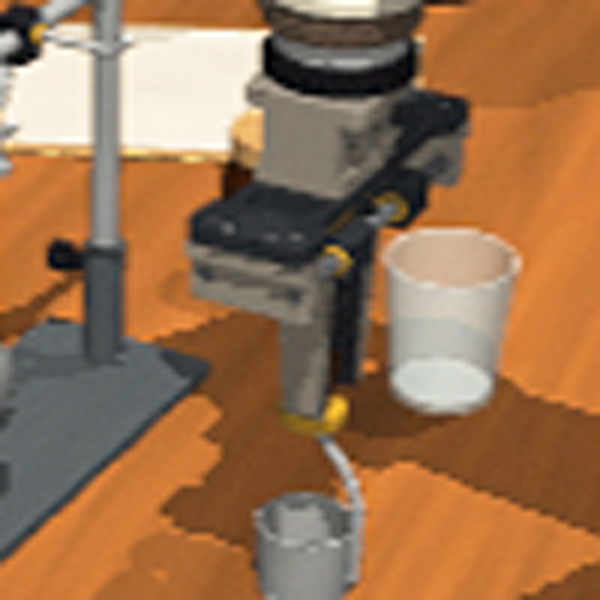

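The near fingertip (305,418) is now just above the collar, at the intended depth. I'll grip.

{"fn": "apply_moves", "kwargs": {
  "rows": [
    [[0.015, 0, 0, 0, 0, 0, 0], [0.015, 0, 0, 0, 0, 0, 0], [0.015, 0, 0, 0, 0, 0, 0], [0.015, 0, 0, 0, 0, 0, 0], [0.015, 0, 0, 0, 0, 0, 0]]
  ],
  "squeeze": 15
}}

```text
clock: 7.4
eef_pos: [0.4325, -0.1102, 0.0734]
eef_rot: [[0.992, -0.13, -0.0], [-0.13, -0.992, 0.0], [-0.0, -0.0, -1.0]]
contact_force: [-0.4, 0.3, -1.3]
finger_gap: 0.262
```

{"fn": "apply_moves", "kwargs": {
  "rows": [
    [[0.01, 0, 0, 0, 0, 0, 0], [0.01, 0, 0, 0, 0, 0, 0], [0.01, 0, 0, 0, 0, 0, 0]]
  ],
  "squeeze": 30
}}

```text
clock: 7.65
eef_pos: [0.4325, -0.1102, 0.0734]
eef_rot: [[0.992, -0.13, -0.0], [-0.13, -0.992, 0.0], [-0.0, -0.0, -1.0]]
contact_force: [1.6, -1.0, -1.7]
finger_gap: 0.258
```

Gap 24 mm, so the handle is properly gripped. Now lift and go to a standoff before the hook.

{"fn": "apply_moves", "kwargs": {
  "rows": [
    [[0.01, 0, 0, -0.01, 0, 0, 0], [0.01, 0, 0, -0.03, 0, 0, 0], [0.01, 0, 0, -0.05, 0, 0, 0], [0.01, 0.02, 0.01, -0.062, 0, 0, 0], [0.01, 0.05, 0.02, -0.062, 0, 0, 0], [0.01, 0.08, 0.035, -0.062, 0, 0, 0], [0.01, 0.106, 0.046, -0.062, 0, 0, 0], [0.01, 0.106, 0.046, -0.062, 0, 0, 0], [0.01, 0.106, 0.046, -0.062, 0, 0, 0], [0.01, 0.106, 0.046, -0.062, 0, 0, 0]]
  ]
}}

```text
clock: 8.48
eef_pos: [0.5311, -0.1692, 0.1356]
eef_rot: [[0.992, -0.13, -0.001], [-0.13, -0.992, 0.001], [-0.001, -0.0, -1.0]]
contact_force: [0.3, -0.2, -1.0]
finger_gap: 0.257
```

```bash
python3 -c "
from h import *
to([.5319,-.1696,.1354],-97.5)
a=snap('side')[120:220,215:315];b=snap('top')[130:210,290:370]
f=lambda i,w,h:cv2.resize(i,(w,h),interpolation=cv2.INTER_CUBIC)
cv2.imwrite('pics/g6.png',np.hstack([f(a,400,400),f(b,400,400)]))"
```

```text
t 8.4833 p [ 0.5311 -0.1692  0.1356] gap mm 23.6 F [ 0.28 -0.18 -1.05] M [ 0.03  0.05 -0.  ]
shift [0.0008 0.0003 0.0002]
yang -97.45 tilt [-0.0008  0.0005]
wz 0.0008
```

View pics/g6.png

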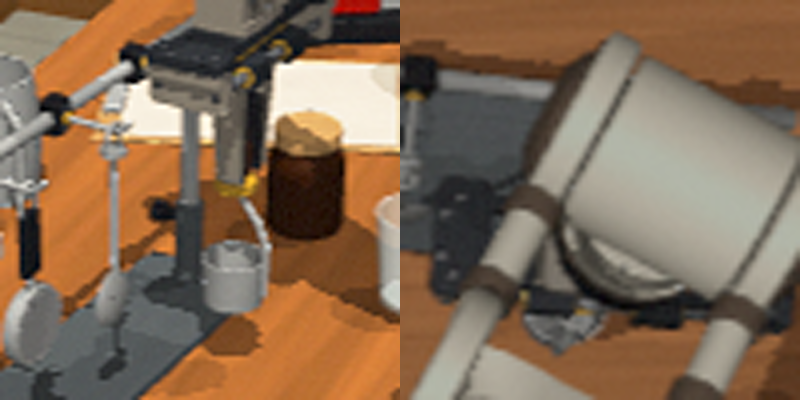

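Standoff looks right: scoop in line with the hook and a little below it. Now I'll slide under the wire and feel upward for it.

{"fn": "apply_moves", "kwargs": {
  "rows": [
    [[0.01, 0.01, 0, 0, 0, 0, 0], [0.01, 0.02, 0, 0, 0, 0, 0], [0.01, 0.03, 0, 0, 0, 0, 0], [0.01, 0.041, 0, 0, 0, 0, 0], [0.01, 0.041, 0, 0, 0, 0, 0], [0.01, 0.041, 0, -0.002, 0, 0, 0], [0.01, 0.041, 0, -0.004, 0, 0, 0], [0.01, 0.041, 0, -0.006, 0, 0, 0], [0.01, 0.041, 0, -0.006, 0, 0, 0]]
  ]
}}

```text
clock: 9.33
eef_pos: [0.5722, -0.175, 0.1424]
eef_rot: [[0.992, -0.13, 0.001], [-0.13, -0.992, -0.001], [0.001, 0.0, -1.0]]
contact_force: [0.0, -1.3, 0.2]
finger_gap: 0.262
```

```bash
python3 -c "
from h import *
st()"
```

```text
t 9.3333 p [ 0.5722 -0.175   0.1424] gap mm 24.1 F [ 0.05 -1.26  0.21] M [-0.    0.01  0.05]
```

{"fn": "apply_moves", "kwargs": {
  "rows": [
    [[0.01, 0, 0, -0.001, 0, 0, 0], [0.01, 0, 0, -0.002, 0, 0, 0], [0.01, 0, 0, -0.002, 0, 0, 0]]
  ]
}}

```text
clock: 9.58
eef_pos: [0.5724, -0.175, 0.1438]
eef_rot: [[0.992, -0.13, 0.0], [-0.13, -0.992, -0.0], [0.0, 0.0, -1.0]]
contact_force: [0.1, 0.2, -1.7]
finger_gap: 0.256
```

{"fn": "apply_moves", "kwargs": {
  "rows": [
    [[0.01, 0, 0, -0.0005, 0, 0, 0], [0.01, 0, 0, -0.001, 0, 0, 0], [0.01, 0, 0, -0.001, 0, 0, 0]]
  ]
}}

```text
clock: 9.83
eef_pos: [0.5724, -0.175, 0.1446]
eef_rot: [[0.992, -0.13, 0.0], [-0.13, -0.992, -0.0], [0.0, 0.0, -1.0]]
contact_force: [0.9, 0.2, -1.6]
finger_gap: 0.261
```

{"fn": "apply_moves", "kwargs": {
  "rows": [
    [[0.01, 0, 0, -0.0005, 0, 0, 0], [0.01, 0, 0, -0.001, 0, 0, 0], [0.01, 0, 0, -0.001, 0, 0, 0]]
  ]
}}

```text
clock: 10.08
eef_pos: [0.5724, -0.175, 0.1456]
eef_rot: [[0.992, -0.13, 0.0], [-0.13, -0.992, -0.0], [0.0, 0.0, -1.0]]
contact_force: [0.4, 0.3, -1.8]
finger_gap: 0.258
```

{"fn": "apply_moves", "kwargs": {
  "rows": [
    [[0.01, 0, 0, -0.0005, 0, 0, 0], [0.01, 0, 0, -0.001, 0, 0, 0], [0.01, 0, 0, -0.001, 0, 0, 0]]
  ]
}}

```text
clock: 10.33
eef_pos: [0.5724, -0.175, 0.1466]
eef_rot: [[0.992, -0.13, 0.0], [-0.13, -0.992, -0.0], [0.0, 0.0, -1.0]]
contact_force: [-0.3, 0.0, -0.9]
finger_gap: 0.26
```

{"fn": "apply_moves", "kwargs": {
  "rows": [
    [[0.01, 0, 0, -0.0005, 0, 0, 0], [0.01, 0, 0, -0.001, 0, 0, 0], [0.01, 0, 0, -0.001, 0, 0, 0]]
  ]
}}

```text
clock: 10.58
eef_pos: [0.5724, -0.175, 0.1477]
eef_rot: [[0.992, -0.13, 0.0], [-0.13, -0.992, -0.0], [0.0, 0.0, -1.0]]
contact_force: [0.7, 0.7, -1.7]
finger_gap: 0.263
```

{"fn": "apply_moves", "kwargs": {
  "rows": [
    [[0.01, 0, 0, -0.0005, 0, 0, 0], [0.01, 0, 0, -0.001, 0, 0, 0], [0.01, 0, 0, -0.001, 0, 0, 0]]
  ]
}}

```text
clock: 10.83
eef_pos: [0.5724, -0.175, 0.1487]
eef_rot: [[0.992, -0.13, 0.0], [-0.13, -0.992, -0.0], [0.0, 0.0, -1.0]]
contact_force: [-0.2, 0.1, -1.3]
finger_gap: 0.255
```

{"fn": "apply_moves", "kwargs": {
  "rows": [
    [[0.01, 0, 0, -0.0005, 0, 0, 0], [0.01, 0, 0, -0.001, 0, 0, 0], [0.01, 0, 0, -0.001, 0, 0, 0]]
  ]
}}

```text
clock: 11.08
eef_pos: [0.5724, -0.175, 0.1497]
eef_rot: [[0.992, -0.13, 0.0], [-0.13, -0.992, -0.0], [0.0, 0.0, -1.0]]
contact_force: [0.8, 0.5, -1.2]
finger_gap: 0.261
```

{"fn": "apply_moves", "kwargs": {
  "rows": [
    [[0.01, 0, 0, -0.0005, 0, 0, 0], [0.01, 0, 0, -0.001, 0, 0, 0], [0.01, 0, 0, -0.001, 0, 0, 0]]
  ]
}}

```text
clock: 11.33
eef_pos: [0.5724, -0.175, 0.1507]
eef_rot: [[0.992, -0.13, 0.0], [-0.13, -0.992, -0.0], [0.0, 0.0, -1.0]]
contact_force: [0.4, -0.3, -0.9]
finger_gap: 0.26
```

{"fn": "apply_moves", "kwargs": {
  "rows": [
    [[0.01, 0, 0, -0.0005, 0, 0, 0], [0.01, 0, 0, -0.001, 0, 0, 0], [0.01, 0, 0, -0.001, 0, 0, 0]]
  ]
}}

```text
clock: 11.58
eef_pos: [0.5724, -0.1749, 0.1516]
eef_rot: [[0.992, -0.13, -0.0], [-0.13, -0.992, 0.0], [-0.0, -0.0, -1.0]]
contact_force: [-0.0, -0.3, -2.6]
finger_gap: 0.259
```

{"fn": "apply_moves", "kwargs": {
  "rows": [
    [[0.01, 0, 0, -0.0005, 0, 0, 0], [0.01, 0, 0, -0.0005, 0, 0, 0], [0.01, 0, 0, -0.0005, 0, 0, 0]]
  ]
}}

```text
clock: 11.83
eef_pos: [0.5722, -0.1749, 0.1517]
eef_rot: [[0.992, -0.13, -0.0], [-0.13, -0.992, 0.0], [-0.0, -0.0, -1.0]]
contact_force: [0.7, -0.3, -4.0]
finger_gap: 0.26
```

```bash
python3 -c "
from h import *
st()"
```

```text
t 11.8333 p [ 0.5722 -0.1749  0.1517] gap mm 23.9 F [ 0.7  -0.34 -4.01] M [ 0.03 -0.06 -0.07]
```

Contact felt at TCP z≈0.1515 (about 2.7 N beyond the weight), so the loop's top is at the wire's underside. Now drop 3 mm, back off, and rise to the insertion height (+19.5 mm above contact).

{"fn": "apply_moves", "kwargs": {
  "rows": [
    [[0.01, 0, 0, 0.003, 0, 0, 0], [0.01, -0.01, 0, 0.004, 0, 0, 0], [0.01, -0.025, 0, 0.004, 0, 0, 0], [0.01, -0.036, 0, 0.004, 0, 0, 0], [0.01, -0.036, 0, 0.004, 0, 0, 0], [0.01, -0.036, 0, -0.008, 0, 0, 0], [0.01, -0.036, 0, -0.019, 0, 0, 0], [0.01, -0.036, 0, -0.019, 0, 0, 0], [0.01, -0.036, 0, -0.019, 0, 0, 0], [0.01, -0.036, 0, -0.019, 0, 0, 0]]
  ]
}}

```text
clock: 12.67
eef_pos: [0.5372, -0.1704, 0.1713]
eef_rot: [[0.992, -0.13, 0.001], [-0.13, -0.992, -0.0], [0.001, 0.0, -1.0]]
contact_force: [-0.7, 0.6, -1.0]
finger_gap: 0.26
```

```bash
python3 -c "
from h import *
to([.5359,-.1702,.1710],-97.5)"
```

```text
t 12.6667 p [ 0.5372 -0.1704  0.1713] gap mm 23.9 F [-0.71  0.63 -1.03] M [0.06 0.03 0.02]
shift [-0.0013 -0.      0.0003]
yang -97.45 tilt [ 0.0006 -0.0003]
wz 0.0009
```

{"fn": "apply_moves", "kwargs": {
  "rows": [
    [[0.01, 0.01, 0, 0, 0, 0, 0], [0.01, 0.018, 0, 0, 0, 0, 0], [0.01, 0.02, 0, 0, 0, 0, 0], [0.01, 0.022, 0, 0, 0, 0, 0], [0.01, 0.024, 0, 0, 0, 0, 0], [0.01, 0.026, 0, 0, 0, 0, 0], [0.01, 0.026, 0, 0, 0, 0, 0]]
  ]
}}

```text
clock: 13.25
eef_pos: [0.5626, -0.1736, 0.1709]
eef_rot: [[0.992, -0.13, -0.0], [-0.13, -0.992, 0.0], [-0.0, -0.0, -1.0]]
contact_force: [0.6, 0.2, -1.0]
finger_gap: 0.258
```

{"fn": "apply_moves", "kwargs": {
  "rows": [
    [[0.01, 0.001, 0, 0, 0, 0, 0], [0.01, 0.002, 0, 0, 0, 0, 0], [0.01, 0.003, 0, 0, 0, 0, 0], [0.01, 0.003, 0, 0, 0, 0, 0]]
  ]
}}

```text
clock: 13.58
eef_pos: [0.5655, -0.1741, 0.171]
eef_rot: [[0.992, -0.13, 0.0], [-0.13, -0.992, -0.0], [0.0, 0.0, -1.0]]
contact_force: [-0.6, -0.6, -1.7]
finger_gap: 0.256
```

{"fn": "apply_moves", "kwargs": {
  "rows": [
    [[0.01, 0.0015, 0, 0, 0, 0, 0], [0.01, 0.003, 0, 0, 0, 0, 0], [0.01, 0.0045, 0, 0, 0, 0, 0], [0.01, 0.006, 0, 0, 0, 0, 0], [0.01, 0.006, 0, 0, 0, 0, 0]]
  ]
}}

```text
clock: 14.0
eef_pos: [0.5716, -0.1749, 0.171]
eef_rot: [[0.992, -0.13, 0.0], [-0.13, -0.992, 0.0], [0.0, -0.0, -1.0]]
contact_force: [1.2, -1.1, 0.0]
finger_gap: 0.258
```

{"fn": "apply_moves", "kwargs": {
  "rows": [
    [[0.01, 0.0015, 0, 0, 0, 0, 0], [0.01, 0.003, 0, 0, 0, 0, 0], [0.01, 0.0045, 0, 0, 0, 0, 0], [0.01, 0.006, 0, 0, 0, 0, 0], [0.01, 0.006, 0, 0, 0, 0, 0]]
  ]
}}

```text
clock: 14.42
eef_pos: [0.5776, -0.1756, 0.171]
eef_rot: [[0.992, -0.13, 0.0], [-0.13, -0.992, -0.0], [0.0, 0.0, -1.0]]
contact_force: [-0.5, -0.3, -1.1]
finger_gap: 0.259
```

```bash
python3 -c "
from h import *
st()"
```

```text
t 14.4167 p [ 0.5776 -0.1756  0.171 ] gap mm 23.8 F [-0.49 -0.32 -1.14] M [ 0.01  0.   -0.05]
```

{"fn": "apply_moves", "kwargs": {
  "rows": [
    [[0.01, 0, 0, 0.002, 0, 0, 0], [0.01, 0, 0, 0.004, 0, 0, 0], [0.01, 0, 0, 0.006, 0, 0, 0], [0.01, 0, 0, 0.008, 0, 0, 0], [0.01, 0, 0, 0.009, 0, 0, 0], [0.01, 0, 0, 0.009, 0, 0, 0]]
  ]
}}

```text
clock: 14.92
eef_pos: [0.577, -0.1754, 0.1615]
eef_rot: [[0.992, -0.13, -0.001], [-0.13, -0.992, 0.0], [-0.001, -0.0, -1.0]]
contact_force: [-0.2, -0.3, -1.4]
finger_gap: 0.26
```

{"fn": "apply_moves", "kwargs": {
  "rows": [
    [[0.01, 0, 0, 0.0005, 0, 0, 0], [0.01, 0, 0, 0.001, 0, 0, 0], [0.01, 0, 0, 0.001, 0, 0, 0]]
  ]
}}

```text
clock: 15.17
eef_pos: [0.5773, -0.1756, 0.161]
eef_rot: [[0.992, -0.13, 0.0], [-0.13, -0.992, -0.0], [0.0, 0.0, -1.0]]
contact_force: [-0.0, -0.1, -2.1]
finger_gap: 0.256
```

{"fn": "apply_moves", "kwargs": {
  "rows": [
    [[0.01, 0, 0, 0.0005, 0, 0, 0], [0.01, 0, 0, 0.001, 0, 0, 0], [0.01, 0, 0, 0.001, 0, 0, 0]]
  ]
}}

```text
clock: 15.42
eef_pos: [0.5775, -0.1757, 0.1605]
eef_rot: [[0.992, -0.13, 0.0], [-0.13, -0.992, -0.0], [0.001, 0.0, -1.0]]
contact_force: [-0.8, -0.5, 1.5]
finger_gap: 0.261
```

{"fn": "apply_moves", "kwargs": {
  "rows": [
    [[0.01, 0, 0, 0.0005, 0, 0, 0], [0.01, 0, 0, 0.0005, 0, 0, 0], [0.01, 0, 0, 0.0005, 0, 0, 0]]
  ]
}}

```text
clock: 15.67
eef_pos: [0.5776, -0.1758, 0.1603]
eef_rot: [[0.992, -0.13, 0.001], [-0.13, -0.992, -0.001], [0.001, 0.0, -1.0]]
contact_force: [-1.9, 0.1, 4.7]
finger_gap: 0.255
```

Seated at z≈0.1605, exactly as predicted. Now tug at about 7 N.

{"fn": "apply_moves", "kwargs": {
  "rows": [
    [[0.01, 0, 0, 0.0002, 0, 0, 0], [0.01, 0, 0, 0.0004, 0, 0, 0], [0.01, 0, 0, 0.0004, 0, 0, 0], [0.01, 0, 0, 0.0004, 0, 0, 0]]
  ]
}}

```text
clock: 16.0
eef_pos: [0.5777, -0.1759, 0.1602]
eef_rot: [[0.992, -0.13, 0.001], [-0.13, -0.992, -0.001], [0.001, 0.001, -1.0]]
contact_force: [-2.6, 0.6, 6.3]
finger_gap: 0.258
```

{"fn": "apply_moves", "kwargs": {
  "rows": [
    [[0.01, 0, 0, 0, 0, 0, 0], [0.01, 0, 0, 0, 0, 0, 0]]
  ]
}}

```text
clock: 16.17
eef_pos: [0.5777, -0.1759, 0.1601]
eef_rot: [[0.992, -0.13, 0.001], [-0.13, -0.992, -0.001], [0.001, 0.001, -1.0]]
contact_force: [-3.4, 0.9, 6.3]
finger_gap: 0.256
```

{"fn": "apply_moves", "kwargs": {
  "rows": [
    [[0.01, -0.0004, 0, 0.0002, 0, 0, 0], [0.01, -0.0004, 0, 0.0002, 0, 0, 0], [0.01, -0.0004, 0, 0.0002, 0, 0, 0], [0.01, -0.0004, 0, 0.0002, 0, 0, 0]]
  ]
}}

```text
clock: 16.5
eef_pos: [0.5777, -0.1758, 0.1601]
eef_rot: [[0.992, -0.13, 0.002], [-0.13, -0.992, -0.001], [0.002, 0.001, -1.0]]
contact_force: [-1.2, 0.5, 6.5]
finger_gap: 0.259
```

{"fn": "apply_moves", "kwargs": {
  "rows": [
    [[0.01, 0, 0, 0, 0, 0, 0], [0.01, 0, 0, 0, 0, 0, 0], [0.01, 0, 0, 0, 0, 0, 0], [0.01, 0, 0, 0, 0, 0, 0], [0.01, 0, 0, 0, 0, 0, 0], [0.01, 0, 0, 0, 0, 0, 0]]
  ]
}}

```text
clock: 17.0
eef_pos: [0.5777, -0.1759, 0.1602]
eef_rot: [[0.992, -0.13, 0.002], [-0.13, -0.992, -0.001], [0.002, 0.001, -1.0]]
contact_force: [-1.9, 0.6, 6.4]
finger_gap: 0.26
```

{"fn": "apply_moves", "kwargs": {
  "rows": [
    [[0.01, 0, 0, 0, 0, 0, 0], [0.01, 0, 0, 0, 0, 0, 0], [0.01, 0, 0, 0, 0, 0, 0], [0.01, 0, 0, 0, 0, 0, 0], [0.01, 0, 0, 0, 0, 0, 0], [0.01, 0, 0, 0, 0, 0, 0]]
  ]
}}

```text
clock: 17.5
eef_pos: [0.5777, -0.1759, 0.1602]
eef_rot: [[0.992, -0.13, 0.002], [-0.13, -0.992, -0.001], [0.002, 0.001, -1.0]]
contact_force: [-1.0, 1.1, 7.2]
finger_gap: 0.263
```

The tug held at 6.3–7.2 N for about 1.5 s with no travel. Now relax the load.

{"fn": "apply_moves", "kwargs": {
  "rows": [
    [[0.01, 0, 0, -0.0005, 0, 0, 0], [0.01, 0, 0, -0.001, 0, 0, 0], [0.01, 0, 0, -0.0012, 0, 0, 0], [0.01, 0, 0, -0.0012, 0, 0, 0], [0.01, 0, 0, -0.0012, 0, 0, 0], [0.01, 0, 0, -0.0012, 0, 0, 0]]
  ]
}}

```text
clock: 18.0
eef_pos: [0.5773, -0.1757, 0.1603]
eef_rot: [[0.992, -0.13, 0.001], [-0.13, -0.992, -0.0], [0.001, 0.0, -1.0]]
contact_force: [1.7, -0.0, 4.1]
finger_gap: 0.26
```

```bash
python3 -c "
from h import *
st()"
```

```text
t 18.0 p [ 0.5773 -0.1757  0.1603] gap mm 23.9 F [ 1.68 -0.04  4.1 ] M [-0.   -0.17 -0.02]
```

{"fn": "apply_moves", "kwargs": {
  "rows": [
    [[0.01, 0.0002, 0, -0.0005, 0, 0, 0], [0.01, 0.0002, 0, -0.0009, 0, 0, 0], [0.01, 0.0002, 0, -0.0009, 0, 0, 0], [0.01, 0.0002, 0, -0.0009, 0, 0, 0], [0.01, 0.0002, 0, -0.0009, 0, 0, 0]]
  ]
}}

```text
clock: 18.42
eef_pos: [0.5768, -0.1753, 0.1605]
eef_rot: [[0.992, -0.13, -0.001], [-0.13, -0.992, 0.001], [-0.001, -0.001, -1.0]]
contact_force: [0.8, 1.1, 0.8]
finger_gap: 0.26
```

```bash
python3 -c "
from h import *
st()"
```

```text
t 18.4167 p [ 0.5768 -0.1753  0.1605] gap mm 23.9 F [0.78 1.11 0.76] M [ 0.11 -0.1  -0.03]
```

{"fn": "apply_moves", "kwargs": {
  "rows": [
    [[0.02, 0, 0, -0.0002, 0, 0, 0], [0.02, 0, 0, -0.0002, 0, 0, 0], [0.02, 0, 0, -0.0002, 0, 0, 0], [0.02, 0, 0, -0.0002, 0, 0, 0], [0.02, 0, 0, -0.0002, 0, 0, 0]]
  ],
  "squeeze": 4
}}

```text
clock: 18.83
eef_pos: [0.5769, -0.1755, 0.1609]
eef_rot: [[0.992, -0.13, -0.001], [-0.13, -0.992, 0.0], [-0.001, -0.0, -1.0]]
contact_force: [-0.6, -0.2, -0.5]
finger_gap: 0.258
```

{"fn": "apply_moves", "kwargs": {
  "rows": [
    [[0.025, 0, 0, 0, 0, 0, 0], [0.026, 0, 0, 0, 0, 0, 0], [0.028, 0, 0, 0, 0, 0, 0], [0.03, 0, 0, 0, 0, 0, 0], [0.034, 0, 0, 0, 0, 0, 0], [0.04, 0, 0, 0, 0, 0, 0], [0.05, 0, 0, 0, 0, 0, 0], [0.06, 0, 0, 0, 0, 0, 0], [0.06, 0, 0, 0, 0, 0, 0], [0.06, 0, 0, 0, 0, 0, 0]]
  ]
}}

```text
clock: 19.67
eef_pos: [0.5771, -0.1756, 0.1612]
eef_rot: [[0.992, -0.13, 0.0], [-0.13, -0.992, 0.0], [0.0, -0.0, -1.0]]
contact_force: [-0.7, -0.5, 0.3]
finger_gap: 0.654
```

```bash
python3 -c "
from h import *
st()"
```

```text
t 19.6667 p [ 0.5771 -0.1756  0.1612] gap mm 60.1 F [-0.7  -0.52  0.32] M [0.03 0.02 0.  ]
```

Free. Raise straight up, then back away, and let the scoop settle.

{"fn": "apply_moves", "kwargs": {
  "rows": [
    [[0.06, 0, 0, -0.01, 0, 0, 0], [0.06, 0, 0, -0.03, 0, 0, 0], [0.06, 0, 0, -0.055, 0, 0, 0], [0.06, 0, 0, -0.08, 0, 0, 0], [0.06, 0, 0, -0.11, 0, 0, 0], [0.06, -0.03, 0, -0.13, 0, 0, 0], [0.06, -0.07, 0, -0.13, 0, 0, 0], [0.06, -0.11, 0, -0.13, 0, 0, 0], [0.06, -0.15, 0, -0.13, 0, 0, 0], [0.06, -0.18, 0, -0.13, 0, 0, 0]]
  ]
}}

```text
clock: 20.5
eef_pos: [0.3965, -0.1516, 0.2921]
eef_rot: [[0.992, -0.13, 0.001], [-0.13, -0.992, -0.001], [0.001, 0.001, -1.0]]
contact_force: [-1.0, -0.6, 0.3]
finger_gap: 0.651
```

{"fn": "apply_moves", "kwargs": {
  "rows": [
    [[0.06, 0, 0, 0, 0, 0, 0], [0.06, 0, 0, 0, 0, 0, 0], [0.06, 0, 0, 0, 0, 0, 0], [0.06, 0, 0, 0, 0, 0, 0], [0.06, 0, 0, 0, 0, 0, 0], [0.06, 0, 0, 0, 0, 0, 0], [0.06, 0, 0, 0, 0, 0, 0], [0.06, 0, 0, 0, 0, 0, 0], [0.06, 0, 0, 0, 0, 0, 0], [0.06, 0, 0, 0, 0, 0, 0]]
  ]
}}

```text
clock: 21.33
eef_pos: [0.3987, -0.1522, 0.2911]
eef_rot: [[0.992, -0.13, -0.0], [-0.13, -0.992, 0.0], [-0.0, -0.0, -1.0]]
contact_force: [0.3, 0.6, 0.3]
finger_gap: 0.651
```

```bash
cat > chk.py <<'E'
from h import *
st();a=snap('side');cv2.imwrite('pics/f1.png',cv2.resize(a[100:300,150:350],(600,600),interpolation=cv2.INTER_CUBIC))
b=snap('side');d=cv2.absdiff(a,b)[120:260,170:300].max(2);print('motion px',(d>25).sum())
o=cv2.imread('pics/side0.png');D=cv2.absdiff(o,b).max(2)>40
for n,(x0,y0,x1,y1) in dict(spoon=(232,150,252,205),strainer=(212,165,232,215),glasses=(200,265,275,350),tamper=(140,295,170,335)).items():print(n,D[y0:y1,x0:x1].sum())
E
python3 chk.py
```

```text
t 21.3333 p [ 0.3987 -0.1522  0.2911] gap mm 59.8 F [0.35 0.56 0.35] M [ 0.05  0.   -0.01]
motion px 20
spoon 0
strainer 0
glasses 0
tamper 0
```

View pics/f1.png

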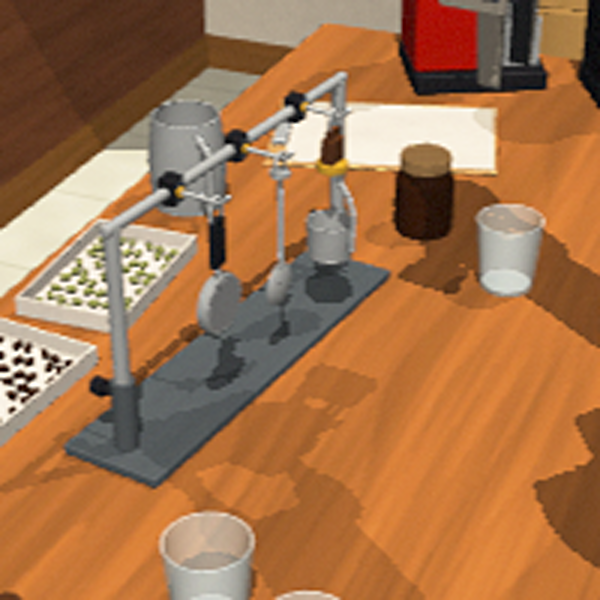

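The scoop hangs on the empty hook (collar at (333,167), cup at (328,235)) and the other things are in place. It may still be swinging a little, so I'll let it settle.

{"fn": "apply_moves", "kwargs": {
  "rows": [
    [[0.06, 0, 0, 0, 0, 0, 0], [0.06, 0, 0, 0, 0, 0, 0], [0.06, 0, 0, 0, 0, 0, 0], [0.06, 0, 0, 0, 0, 0, 0], [0.06, 0, 0, 0, 0, 0, 0], [0.06, 0, 0, 0, 0, 0, 0], [0.06, 0, 0, 0, 0, 0, 0], [0.06, 0, 0, 0, 0, 0, 0], [0.06, 0, 0, 0, 0, 0, 0], [0.06, 0, 0, 0, 0, 0, 0]]
  ]
}}

```text
clock: 22.27
eef_pos: [0.3987, -0.1522, 0.2912]
eef_rot: [[0.992, -0.13, 0.0], [-0.13, -0.992, 0.0], [0.0, -0.0, -1.0]]
contact_force: [-0.3, 0.4, 0.3]
finger_gap: 0.655
```

{"fn": "apply_moves", "kwargs": {
  "rows": [
    [[0.06, 0, 0, 0, 0, 0, 0], [0.06, 0, 0, 0, 0, 0, 0], [0.06, 0, 0, 0, 0, 0, 0], [0.06, 0, 0, 0, 0, 0, 0], [0.06, 0, 0, 0, 0, 0, 0], [0.06, 0, 0, 0, 0, 0, 0], [0.06, 0, 0, 0, 0, 0, 0], [0.06, 0, 0, 0, 0, 0, 0], [0.06, 0, 0, 0, 0, 0, 0], [0.06, 0, 0, 0, 0, 0, 0]]
  ]
}}

```text
clock: 23.1
eef_pos: [0.3986, -0.1522, 0.2912]
eef_rot: [[0.992, -0.13, 0.0], [-0.13, -0.992, -0.0], [0.0, 0.0, -1.0]]
contact_force: [0.4, -0.1, -0.1]
finger_gap: 0.653
```

{"fn": "apply_moves", "kwargs": {
  "rows": [
    [[0.06, 0, 0, 0, 0, 0, 0], [0.06, 0, 0, 0, 0, 0, 0], [0.06, 0, 0, 0, 0, 0, 0], [0.06, 0, 0, 0, 0, 0, 0], [0.06, 0, 0, 0, 0, 0, 0], [0.06, 0, 0, 0, 0, 0, 0], [0.06, 0, 0, 0, 0, 0, 0], [0.06, 0, 0, 0, 0, 0, 0], [0.06, 0, 0, 0, 0, 0, 0], [0.06, 0, 0, 0, 0, 0, 0]]
  ]
}}

```text
clock: 23.93
eef_pos: [0.3987, -0.1522, 0.2912]
eef_rot: [[0.992, -0.13, 0.0], [-0.13, -0.992, -0.0], [0.0, 0.0, -1.0]]
contact_force: [-0.2, 0.5, 0.4]
finger_gap: 0.652
```

```bash
cat > chk2.py <<'E'
from h import *
st();fs=[snap('side')[140:200,245:275].astype(int) for _ in range(10)]
print('motion px',[int((abs(f-fs[0]).max(2)>15).sum()) for f in fs])
E
python3 chk2.py
```

```text
t 23.9333 p [ 0.3987 -0.1522  0.2912] gap mm 59.9 F [-0.18  0.46  0.43] M [ 0.05 -0.    0.02]
motion px [0, 20, 30, 21, 0, 20, 39, 57, 78, 81]
```

Still a slight swing, and there is plenty of time, so I'll wait longer.

```bash
python3 - <<'E'
from h import *
# watch (each picture 0.05 s): low-rate motion over ~5 s
fs=[snap('side')[140:200,245:275].astype(int) for _ in range(100)]
for k in range(0,100,20):print(max(int((abs(f-fs[k]).max(2)>15).sum()) for f in fs[k:k+20]),end=' ')
st()
E
```

```text
76 59 38 24 23 t 29.4333 p [ 0.3986 -0.1522  0.2912] gap mm 59.7 F [-0.79 -0.41 -0.34] M [0.06 0.09 0.  ]
```

Decaying. One more wait, then I'll hand in.

```bash
python3 - <<'E'
from h import *
fs=[snap('side')[140:200,245:275].astype(int) for _ in range(70)]
for k in (0,20,40):print(max(int((abs(f-fs[k]).max(2)>15).sum()) for f in fs[k:k+30]),end=' ')
st();manip.job_done()
E
```

```text
16 15 17 t 32.9333 p [ 0.3987 -0.1522  0.2912] gap mm 60.0 F [ 0.16  0.29 -0.8 ] M [0.02 0.02 0.01]
the job is handed in; nothing more can be done
```

The scoop is hanging by its loop on the empty hook, the one nearest the right end of the rail. I handed the job in at about 33 s with the gripper well clear.

- **First grip:** This was too high. The fingertips sit about 40 mm above where the reported TCP implies, so I had the loop between the fingers instead of the handle. I had already lifted the scoop about 6 cm, so I set it back down and regripped just above the collar; the 24 mm gap confirmed the handle.
- **Finding the hook:** I felt for the wire from below with the top of the loop, touching at about 3 N, then passed the loop over the tip and lowered it. It seated at the height I predicted.
- **Tug:** I pulled down at 6.3–7.2 N for about 1.5 s and the hook held with no travel. There was a sideways force of up to about 3.4 N early in the tug, which I trimmed to 1–2 N.
- **Other things:** The side picture shows the scoop on the hook. The spoon, the strainer, the tamper and the left glasses showed no pixel change from the start. I checked the bean jar and the right-hand glass only by eye.
- **Swing:** It kept fading after release. Just before hand-in about 16 edge pixels still flickered between frames, so a very small residual swing is possible.

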